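# Flip the tablet caddy open

### The job

Get the green tablet caddy ready for the next wash, pushing with the fingers only. First slide the glass candle sideways along the worktop, to either side, until it no longer stands in front of the green caddy, without lifting it or knocking it over; then push the green caddy's lid up by the tab that overhangs its front and over past upright, so that it leans back and stays open by itself. Leave the white caddy shut and the other things where they are.

Things in the scene. Friction and masses are not known exactly. Their poses are not given: they have to be found in the camera images.
- green_caddy: Green-painted metal washing-tablet caddy with a hinged light-wood lid that carries a green patch on top. It is fixed and does not move. Body 120 mm (x) by 130 mm (y), rim 82 mm above the worktop. Origin at the centre of its underside; its +x axis points from its front to its hinge, -x is its front face (60 mm out, with a small brass-framed card), z up
- green_lid (a joint): hinge angle of the green caddy's lid, rad: 0 shut, 1.57 straight up, 1.95 leaning back against its stop. The lid weighs about 0.12 kg, has an almost free hinge and no catch: let go before 1.57 it falls shut, beyond 1.57 it falls back to the stop and gravity holds it there
- green_hinge (a point): middle of the green lid's hinge line, 85 mm above the worktop, 62 mm behind (+x of) the caddy's origin; the axis runs along the caddy's y. Axes as the caddy's
- green_lip (a point): middle of the lower front edge of the green lid's tab; moves with the lid. The lid is a flat board 8 mm thick, 136 mm wide, reaching 123 mm from the hinge; from its middle a tab of the same thickness, 42 mm wide, goes on to this edge, 147 mm from the hinge. Shut, the underside is 85 mm above the worktop and the tab overhangs the front face by 25 mm: fingers go under it. x points from here to the hinge
- white_caddy: White-painted metal washing-tablet caddy with a hinged light-wood lid that carries a white patch on top. It is fixed and does not move. Body 120 mm (x) by 130 mm (y), rim 82 mm above the worktop. Origin at the centre of its underside; its +x axis points from its front to its hinge, -x is its front face (60 mm out, with a small brass-framed card), z up. Same make as the green one; the two may stand either way round
- white_lid (a joint): hinge angle of the white caddy's lid, rad: 0 shut, 1.57 straight up, 1.95 leaning back against its stop. The lid weighs about 0.12 kg, has an almost free hinge and no catch: let go before 1.57 it falls shut, beyond 1.57 it falls back to the stop and gravity holds it there
- candle: cream candle in a clear glass, round, 76 mm across, 90 mm tall, loose, standing about 30 mm in front of the green lid's tab, in the way of it. Weighs about 0.35 kg; slides upright when pushed below half its height. Origin at the centre of its underside. Left of the work (y above 0.05 m, x from 0.41 m on) stands a fixed laundry basket 0.25 m tall
- soap: bystander: yellow soap in a white dish, 88 x 123 x 33 mm; origin at the centre of its underside
- tape_measure: bystander: round red tape measure, 56 x 88 x 19 mm, lying flat; origin at the centre of its underside
- spool_navy: bystander: wooden spool of navy thread, 30 mm across, 48 mm tall, standing; origin at the centre of its underside
- spool_cream: bystander: wooden spool of cream thread, 30 mm across, 48 mm tall, standing; origin at the centre of its underside
- balm_tub: bystander: round grey-lidded tub with a blue band, 69 mm across, 41 mm tall; origin at the centre of its underside
- spray_starch: bystander: white and blue spray can, 54 mm across, 196 mm tall, standing at the back; origin at the centre of its underside
There are look-alikes about, which are no part of the job. Several things look just like the candle: the one meant starts farthest from the robot's base.

How it is judged:
By the outcome, as a careful person would: the job done as asked, in the order asked, and still so for the second after the job is handed in, with the robot touching nothing.
It also fails if it takes over 64 s, if anything falls off the work surface, if the arm or the gripper's body presses on something with over 40 N, if the wrist force passes 120 N, or if a joint passes its speed limit or range.

### The arm

A 6-joint arm with a two-finger parallel gripper is mounted at the origin on a cart in front of the work surface, level with it; the furniture and walls round the work are solid. World frame = base frame: x ahead of the robot, y to its left, z up, the work surface at z = 0. Lengths are in m, angles in degrees, forces in N, time in s.
With the tool pointing down it reaches from about 0.325 to 0.75 m from the base axis. Payload 7.6 kg.
Tool frame: the origin (TCP) lies between the finger pads; the fingertips stand 8 mm ahead of it and the grasp point (between the pads) lies 11 mm behind it (env.finger_overhang is the distance from the TCP to the fingertips, in m); z points along the fingers, y is the line along which they close (so a half turn about z gives the same grasp; the last joint's range is limited). The gripper opens to 85 mm and grips with 20 to 120 N. Pads are 22 mm wide; open, the fingers measure 114 mm over their backs; the gripper's body (76 mm by 85 mm) begins 54 mm behind the grasp point. The pads swing forward as they close: fully open they stand 13 mm farther back than shut.
Start: joints at [-75.877, 2.991, 80.254, -0, 96.75, -4.028], TCP at [0.164, -0.499, 0.239] pointing down, gripper open.
Joint ranges: [-166.34, 166.34], [-52.06, 124.39], [6.96, 135.62], [-60.46, 240.46], [14.63, 156.25], [-167.68, 167.68]. Speed limits (degrees/s): [147.25, 147.25, 172.46, 180, 180, 180].

### API

Orientations are given as a 3x3 rotation matrix whose columns are the frame's x, y, z axes.
In Python, from rig import sensors, cams, env gives the robot as it stands. The module is installed in compiled form; this text tells all that it offers.
- The arm moves only by the tool play_rows, never from a script. Its argument "series" is a list of rows, each an object of numbers: "dx", "dy", "dz": the shift along the world's x, y, z in cm; "twist": the turn about the world's z in degrees; "claw": the closure in counts, from 0 (fully open) to 255 (shut). A call has 1 to 12 rows; each row shifts and turns the commanded pose from where the row before left it; what a row does not reach is not made up. A row lasts 1/10 s, in which the tool goes at most 50 mm and 8.59 degrees, less where a joint would pass 70% of its speed; a pose out of reach is approached as far as the arm can. A call is refused whole if a number of a shift passes 5 or a number of a turn 8.59, either way. A call with a gripper value outside its range is refused whole. The fingers move at their own pace and stop on an object; "grip_force" is the grip in N (left out, the last holds). Time passes only in rows, so rows that do not move let the fingers close. It gives the time, the measured TCP pose, the force, the opening and the grip force at its end, in the units of the state.
- sensors.state(): the state, without advancing time (a new reading comes with each control period).
- cams.get_image(name): name is "scene" or "side" or "wrist"; returns a dict with "color" (480x640x3 uint8, red, green, blue), "vfov" (degrees; the focal length in pixels is half the picture's height over the tangent of half this angle, whatever the lens; pixels are square), "cx", "cy" (the principal point, pixels), "R" (3x3) and "t" (3): a world point X has camera coordinates R X + t; the wrist camera has in their place "tool_from_camera" (4x4, takes a point from camera to tool coordinates, whose origin is the TCP and whose axes are the flange's). Camera axes: x right, y down, z forward; pixel columns grow to the right and rows downward; lengths in m; the calibration is good to about 2 mm. A picture is of the moment at which its call begins: read the wrist's pose just before it. There is no depth.
- env.hand_in(): hands the job in; it is judged then, once.
The state is a dict: "t": time; "joint_positions": joint angles; "joint_velocities": joint speeds; "joint_torque": joint torques, N m; "eef_pos": TCP position; "ee_rot": TCP orientation; "force": force on the tool from outside, world axes, zero at the start; "ft_torque": the same for the moment, N m; "opening": opening from 0.0 (shut) to 1.0 (fully open); "grip_force": force on a finger pad.
Only numpy, scipy, OpenCV 4.12 (cv2) and the standard library are available. Lean on these libraries where they do the work, as an engineer would, in place of code of your own. Each camera call takes 0.05 s, during which the arm holds its last target. There are 200 camera calls.

## Working session

There is one attempt and no reset: what is moved stays moved. The work goes in short steps, Python scripts to look and compute and a tool call to move; the robot and the scene stay as the last step left them, time stands still between calls to the robot, and variables do not carry over. Pictures are saved under pics/ and viewed, at most 10 in all, crops included, and the job is handed in when it is done.

Besides the shell and the picture viewer there is one more tool, called after "Call:" as name(argument=value, ...), one argument or row to a line, values as JSON. play_rows: Moves the arm, as the interface text tells. Its arguments: {"type":"object","properties":{"series":{"type":"array","items":{"type":"object","properties":{"dx":{"type":"number"},"dy":{"type":"number"},"dz":{"type":"number"},"twist":{"type":"number"},"claw":{"type":"number"}}}},"grip_force":{"type":"number"}},"required":["series"]}

```bash
mkdir -p pics; cat > h.py <<'E'
import numpy as np, cv2
from rig import sensors, cams, env
def grab(name,fn):
    s=sensors.state(); im=cams.get_image(name); cv2.imwrite('pics/'+fn,im['color'][:,:,::-1])
    f=240/np.tan(np.radians(im['vfov'])/2)
    np.savez('pics/'+fn+'.npz',f=f,c=[im['cx'],im['cy']],**({'R':im['R'],'t':im['t']} if 'R' in im else {'T':im['tool_from_camera'],'p':s['eef_pos'],'Rt':s['ee_rot']}))
def load(fn):
    d=np.load('pics/'+fn+'.npz')
    if 'R' in d: R,t=d['R'],d['t']
    else:
        T=d['T'];Rw=d['Rt']@T[:3,:3];o=d['Rt']@T[:3,3]+d['p'];R=Rw.T;t=-R@o
    return d['f'],d['c'],R,t
def px2w(fn,u,v,z):
    f,c,R,t=load(fn); o=-R.T@t; d=R.T@np.array([(u-c[0])/f,(v-c[1])/f,1]); return o+d*(z-o[2])/d[2]
def w2px(fn,X):
    f,c,R,t=load(fn); q=R@np.array(X)+t; return q[:2]/q[2]*f+c
E
python3 - <<'E'
from h import *
grab('scene','s1.png');grab('side','d1.png')
a=sensors.state();print(a['t'],a['eef_pos'],a['ee_rot'],a['force'])
for n in('s1.png','d1.png'):
    f,c,R,t=load(n);print(f,c,-R.T@t,R[2])
E
```

```text
0.1 [ 0.16352214 -0.49862167  0.23857307] [[ 9.50227719e-01  3.11556032e-01 -3.48421668e-04]
 [ 3.11556216e-01 -9.50226803e-01  1.32153311e-03]
 [ 8.06520056e-05 -1.36431033e-03 -9.99999066e-01]] [ 0.16722031 -0.39141568  0.38329859]
435.67115350034203 [318.50771244 239.8919493 ] [0.14517761 0.4734301  1.23488288] [ 0.30770551 -0.40236077 -0.86221988]
617.3502927143228 [319.27302221 243.70464485] [-0.3038545   1.3074471   1.11635072] [ 0.45911269 -0.71733303 -0.52406953]
```

View pics/s1.png

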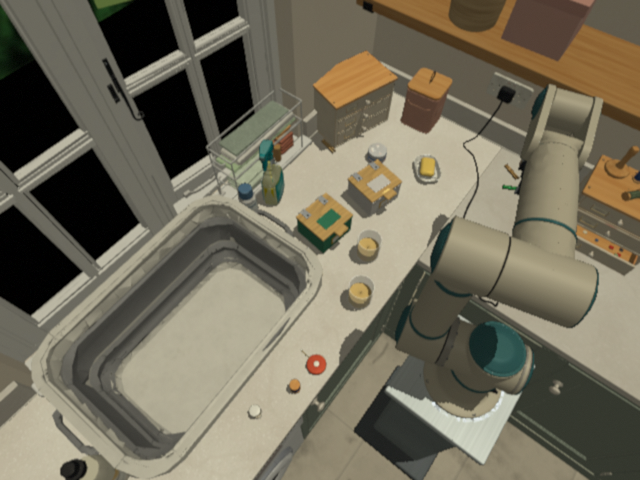

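View pics/d1.png

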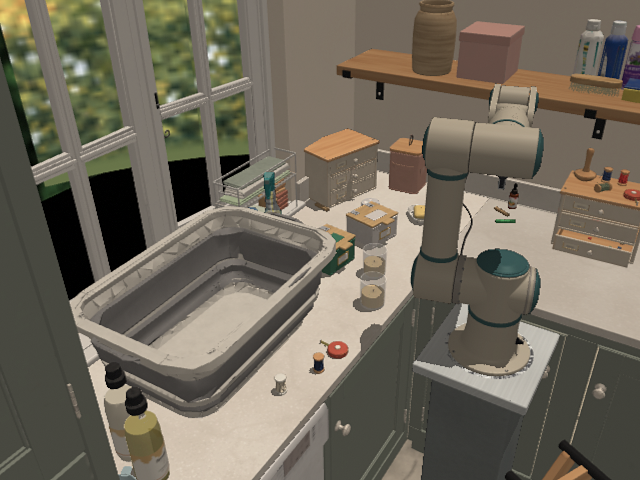

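The scene view shows the green caddy at about (325,220), the white caddy at (375,187), and two candle look-alikes at (368,245) and (360,292). The side view shows the candles at (374,260) and (372,290). I'll enlarge this area and compute the candle distances.

```bash
python3 - <<'E'
from h import *
im=cv2.imread('pics/s1.png')[160:310,280:450]
cv2.imwrite('pics/c1.png',cv2.resize(im,None,fx=4,fy=4,interpolation=cv2.INTER_CUBIC)[:600])
im=cv2.imread('pics/d1.png')[195:315,300:440]
cv2.imwrite('pics/c2.png',cv2.resize(im,None,fx=5,fy=5,interpolation=cv2.INTER_CUBIC)[:600])
for p in((368,245),(360,292)):
    w=px2w('s1.png',*p,.05);print(w,np.hypot(*w[:2]))
E
```

```text
[ 0.43448783 -0.16052613  0.05      ] 0.46319360542897153
[ 0.36224149 -0.01434095  0.05      ] 0.3625252518546216
```

View pics/c1.png

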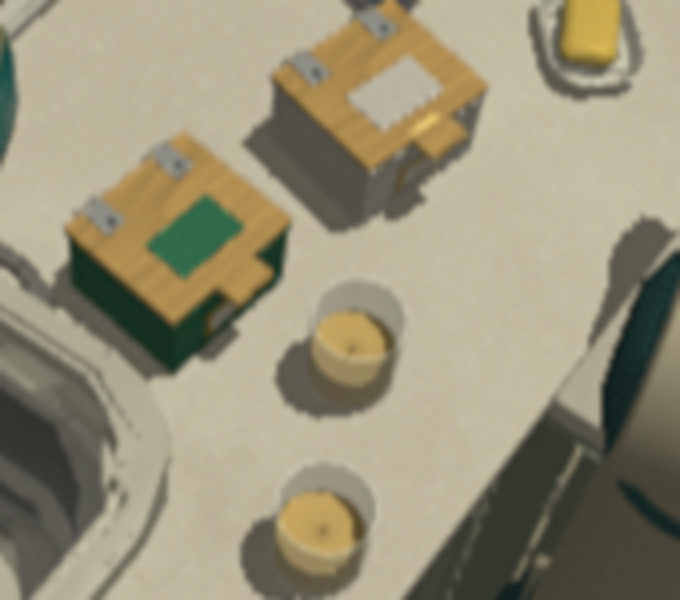

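View pics/c2.png

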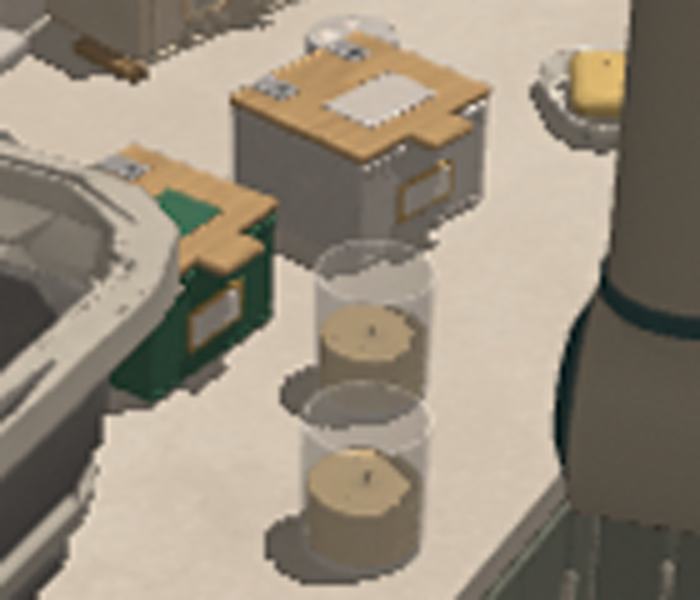

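The one meant is the candle at (368,245). It stands right in front of the green tab and is 0.46 m from the base, while the look-alike at (360,292) is at 0.36 m. Next I'll measure the caddies and the candle from the crop.

```bash
python3 - <<'E'
from h import *
def P(u,v,z): return px2w('s1.png',280+(u+.5)/4-.5,160+(v+.5)/4-.5,z)
g=[P(*p,.093) for p in((175,322),(290,218),(185,133),(68,230),(238,303),(272,270))]
print('green',np.round(g,3)); c=np.array(g)
print(np.linalg.norm(c[0]-c[1]),np.linalg.norm(c[1]-c[2]),np.linalg.norm(c[2]-c[3]),np.linalg.norm(c[3]-c[0]),np.linalg.norm(c[4]-c[5]))
x=((c[2]+c[3])-(c[0]+c[1])); y=(c[0]+c[3])-(c[1]+c[2]); print('yaw',np.degrees(np.arctan2(x[1],x[0])),np.degrees(np.arctan2(-y[0],y[1])))
w=[P(*p,.093) for p in((370,166),(488,87),(393,2),(275,75),(468,135))];print('white',np.round(w,3))
print('candle rim',P(359,322,.09),'cream',P(351,340,.05), 'other rim',P(326,508,.09))
print('base chk',w2px('s1.png',[*P(359,322,.09)[:2],0]))
o=load('s1.png');
# table edge
for p in((310,590),(560,400),(400,600)): print('edge',P(*p,0))
E
```

```text
green [[ 0.541 -0.068  0.093]
 [ 0.527 -0.199  0.093]
 [ 0.643 -0.214  0.093]
 [ 0.658 -0.082  0.093]
 [ 0.513 -0.111  0.093]
 [ 0.51  -0.151  0.093]]
0.1318199840264777 0.11639207421659767 0.13224396656591952 0.11791148434249467 0.040280532548830045
yaw -7.192333840955466 -6.162626204622224
white [[ 0.506 -0.279  0.093]
 [ 0.474 -0.406  0.093]
 [ 0.587 -0.433  0.093]
 [ 0.62  -0.307  0.093]
 [ 0.461 -0.354  0.093]]
candle rim [ 0.43115977 -0.15582832  0.09      ] cream [ 0.43680291 -0.16043367  0.05      ] other rim [ 0.36199955 -0.01354484  0.09      ]
base chk [366.42572484 254.23833267]
edge [0.34975007 0.01088931 0.        ]
edge [ 0.28555449 -0.24487744  0.        ]
edge [ 0.29179189 -0.02427454  0.        ]
```

Candidates: (368,245), base distance 0.46 m, and (360,292), 0.36 m. The crop confirms the first, just in front of the green tab. I'll slide it to the right (-y), because the other candle and the basket block the left. The half-open fingers will cradle it.

Call:
play_rows(
  series=[
    {"dx": 2.3,"dy": 3.4,"twist": 5.4,"claw": 120},
    {"dx": 2.3,"dy": 3.4,"twist": 5.4,"claw": 120},
    {"dx": 2.3,"dy": 3.4,"twist": 5.4,"claw": 120},
    {"dx": 2.3,"dy": 3.4,"twist": 5.4,"claw": 120},
    {"dx": 2.3,"dy": 3.4,"twist": 5.4,"claw": 120},
    {"dx": 2.3,"dy": 3.4,"twist": 5.4,"claw": 120},
    {"dx": 2.3,"dy": 3.4,"twist": 5.4,"claw": 120},
    {"dx": 2.3,"dy": 3.4,"twist": 5.4,"claw": 120},
    {"dx": 2.3,"dy": 3.4,"twist": 5.4,"claw": 120},
    {"dx": 2.3,"dy": 3.4,"twist": 5.4,"claw": 120},
    {"dx": 2.3,"dy": 3.4,"twist": 5.4,"claw": 120},
    {"dx": 2.3,"dy": 3.4,"twist": 5.4,"claw": 120},
  ],
)

```text
invalid input at $.series[0]: expected keys dx, dy, dz, twist, claw
```

Call:
play_rows(
  series=[
    {"claw": 120},
    {"claw": 120},
  ],
)

```text
invalid input at $.series[0]: expected keys dx, dy, dz, twist, claw
```

```bash
python3 - <<'E'
from h import *
grab('wrist','w1.png')
a=sensors.state();print(a['t'],a['eef_pos'],a['ee_rot'],a['force'],a['opening'],a['joint_positions'])
print(w2px('w1.png',[.434,-.158,.09]),w2px('w1.png',[.511,-.131,.093]))
E
```

```text
0.15 [ 0.16350654 -0.49867261  0.23866936] [[ 9.50263063e-01  3.11448301e-01 -2.58025844e-04]
 [ 3.11448388e-01 -9.50262383e-01  1.14227255e-03]
 [ 1.10566591e-04 -1.16582114e-03 -9.99999314e-01]] [-0.12653018 -0.52579733  0.36049564] 1.0019704746336384 [-7.58793641e+01  3.01991619e+00  8.02982391e+01  1.64111269e-03
  9.67489213e+01 -4.02571477e+00]
[-119.12005062 -425.90106299] [-184.8908666  -683.54866773]
```

View pics/w1.png

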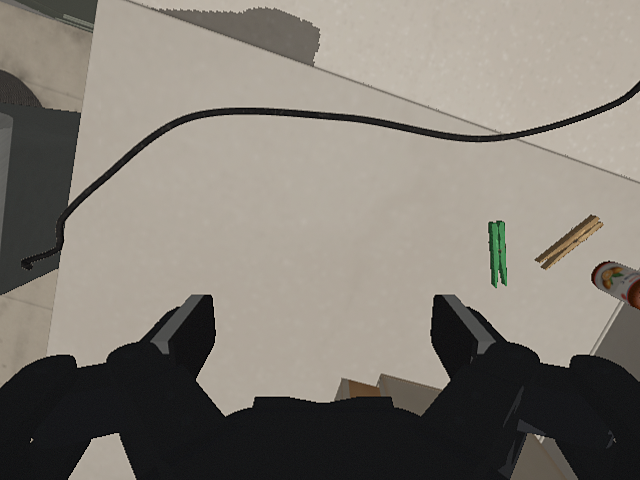

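The rows need every key. The wrist view shows only the start area: the open fingers at (190,330) and (460,330), the worktop and a cable. I'll repeat the move with full rows.

Call:
play_rows(
  series=[
    {"dx": 2.3,"dy": 3.4,"dz": 0,"twist": 5.4,"claw": 120},
    {"dx": 2.3,"dy": 3.4,"dz": 0,"twist": 5.4,"claw": 120},
    {"dx": 2.3,"dy": 3.4,"dz": 0,"twist": 5.4,"claw": 120},
    {"dx": 2.3,"dy": 3.4,"dz": 0,"twist": 5.4,"claw": 120},
    {"dx": 2.3,"dy": 3.4,"dz": 0,"twist": 5.4,"claw": 120},
    {"dx": 2.3,"dy": 3.4,"dz": 0,"twist": 5.4,"claw": 120},
    {"dx": 2.3,"dy": 3.4,"dz": 0,"twist": 5.4,"claw": 120},
    {"dx": 2.3,"dy": 3.4,"dz": 0,"twist": 5.4,"claw": 120},
    {"dx": 2.3,"dy": 3.4,"dz": 0,"twist": 5.4,"claw": 120},
    {"dx": 2.3,"dy": 3.4,"dz": 0,"twist": 5.4,"claw": 120},
    {"dx": 2.3,"dy": 3.4,"dz": 0,"twist": 5.4,"claw": 120},
    {"dx": 2.3,"dy": 3.4,"dz": 0,"twist": 5.4,"claw": 120},
  ],
)

```text
t: 1.35
eef_pos: [0.4402, -0.0892, 0.2392]
ee_rot: [[0.119, 0.993, 0.0], [0.993, -0.119, -0.0], [-0.0, 0.0, -1.0]]
force: [0.3, -1.0, 0.5]
opening: 0.527
grip_force: 0.0
```

Call:
play_rows(
  series=[
    {"dx": 0,"dy": 0,"dz": 0,"twist": 0,"claw": 120},
    {"dx": 0,"dy": 0,"dz": 0,"twist": 0,"claw": 120},
  ],
)

```text
t: 1.55
eef_pos: [0.4396, -0.0904, 0.2389]
ee_rot: [[0.121, 0.993, -0.001], [0.993, -0.121, -0.0], [-0.0, -0.001, -1.0]]
force: [0.1, 0.2, 1.1]
opening: 0.53
grip_force: 0.0
```

```bash
python3 - <<'E'
from h import *
grab('wrist','w2.png')
a=sensors.state();print(a['t'],a['eef_pos'],a['ee_rot'],a['force'],a['opening'],a['joint_positions'])
d=np.load('pics/w2.png.npz');print(d['T'])
print(w2px('w2.png',[.434,-.158,.09]),w2px('w2.png',[.511,-.131,.093]))
E
```

```text
1.6 [ 0.43928579 -0.09111182  0.23900964] [[ 1.23174324e-01  9.92384742e-01 -7.80580030e-04]
 [ 9.92385012e-01 -1.23174497e-01 -1.77365036e-04]
 [-2.72161908e-04 -7.52789104e-04 -9.99999680e-01]] [-0.24115051 -1.16953343 -0.26421214] 0.5279107853951027 [-1.64217625e+01 -9.51441535e+00  9.22992429e+01 -2.25721579e-02
  9.72551985e+01 -9.34926168e+00]
[[-6.62115186e-04 -9.65582256e-01 -2.60097035e-01  6.53451067e-02]
 [ 9.99999033e-01 -3.21240078e-04 -1.35307512e-03  3.12327188e-05]
 [ 1.22295173e-03 -2.60097680e-01  9.65581535e-01 -1.34426524e-01]
 [ 0.00000000e+00  0.00000000e+00  0.00000000e+00  1.00000000e+00]]
[326.41718475 304.13672577] [415.89519815 265.15514533]
```

View pics/w2.png

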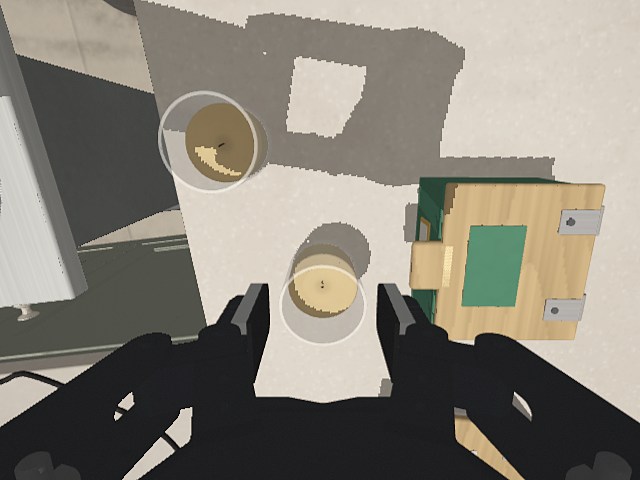

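The wrist view confirms the geometry. The candle rim is centred at (323,303), against a prediction of (326,304), and the green tab's lip is near (411,266). The look-alike at (208,142) is well clear. Now I'll go down and push.

Call:
play_rows(
  series=[
    {"dx": 0,"dy": 0.1,"dz": -4,"twist": 0,"claw": 120},
    {"dx": 0,"dy": 0.1,"dz": -4,"twist": 0,"claw": 120},
    {"dx": 0,"dy": 0,"dz": -4,"twist": 0,"claw": 120},
    {"dx": 0,"dy": 0,"dz": -4,"twist": 0,"claw": 120},
    {"dx": 0,"dy": 0,"dz": -2.7,"twist": 0,"claw": 120},
    {"dx": 0,"dy": 0,"dz": -2,"twist": 0,"claw": 120},
    {"dx": 0,"dy": 0,"dz": 0,"twist": 0,"claw": 120},
    {"dx": 0,"dy": 0,"dz": 0,"twist": 0,"claw": 120},
  ],
)

```text
t: 2.4
eef_pos: [0.4395, -0.0898, 0.033]
ee_rot: [[0.125, 0.992, 0.0], [0.992, -0.125, -0.0], [-0.0, 0.0, -1.0]]
force: [0.8, -1.0, 1.3]
opening: 0.527
grip_force: 0.0
```

Call:
play_rows(
  series=[
    {"dx": -0.1,"dy": -0.7,"dz": 0,"twist": 0,"claw": 120},
    {"dx": -0.1,"dy": -0.7,"dz": 0,"twist": 0,"claw": 120},
    {"dx": -0.1,"dy": -0.7,"dz": 0,"twist": 0,"claw": 120},
    {"dx": -0.1,"dy": -0.7,"dz": 0,"twist": 0,"claw": 120},
    {"dx": -0.1,"dy": -0.7,"dz": 0,"twist": 0,"claw": 120},
  ],
)

```text
t: 2.9
eef_pos: [0.4365, -0.1245, 0.0347]
ee_rot: [[0.122, 0.992, 0.005], [0.992, -0.122, -0.0], [0.0, 0.005, -1.0]]
force: [0.4, 1.7, 2.3]
opening: 0.529
grip_force: 0.4
```

```bash
python3 - <<'E'
from h import *
print(px2w('w2.png',411,266,.093),px2w('w2.png',323,303,.09))
for p in((411,288),(411,243),(603,183),(580,340),(445,181)): print(px2w('w2.png',*p,.093))
a=sensors.state();print(a['t'],a['eef_pos'],a['force'])
E
```

```text
[ 0.50698133 -0.13124464  0.093     ] [ 0.43123448 -0.15660063  0.09      ]
[ 0.50583997 -0.15061041  0.093     ]
[ 0.50813443 -0.11167969  0.093     ]
[ 0.65756267 -0.08167439  0.093     ]
[ 0.64835819 -0.21681316  0.093     ]
[ 0.53700139 -0.06532898  0.093     ]
2.9 [ 0.43648705 -0.12447422  0.03466051] [0.40301324 1.65782813 2.32140289]
```

Call:
play_rows(
  series=[
    {"dx": -0.1,"dy": -0.8,"dz": 0,"twist": 0,"claw": 120},
    {"dx": -0.1,"dy": -0.8,"dz": 0,"twist": 0,"claw": 120},
    {"dx": -0.1,"dy": -0.8,"dz": 0,"twist": 0,"claw": 120},
    {"dx": -0.1,"dy": -0.8,"dz": 0,"twist": 0,"claw": 120},
    {"dx": -0.1,"dy": -0.8,"dz": 0,"twist": 0,"claw": 120},
    {"dx": -0.1,"dy": -0.8,"dz": 0,"twist": 0,"claw": 120},
    {"dx": -0.1,"dy": -0.8,"dz": 0,"twist": 0,"claw": 120},
    {"dx": -0.1,"dy": -0.8,"dz": 0,"twist": 0,"claw": 120},
    {"dx": -0.1,"dy": -0.8,"dz": 0,"twist": 0,"claw": 120},
    {"dx": -0.1,"dy": -0.8,"dz": 0,"twist": 0,"claw": 120},
    {"dx": -0.1,"dy": -0.8,"dz": 0,"twist": 0,"claw": 120},
    {"dx": 0,"dy": -0.4,"dz": 0,"twist": 0,"claw": 120},
  ],
)

```text
t: 4.1
eef_pos: [0.4241, -0.2162, 0.0334]
ee_rot: [[0.123, 0.992, 0.002], [0.992, -0.123, 0.001], [0.001, 0.002, -1.0]]
force: [0.4, 7.5, 7.9]
opening: 0.535
grip_force: 2.6
```

Call:
play_rows(
  series=[
    {"dx": 0,"dy": 0.5,"dz": 0,"twist": 0,"claw": 120},
    {"dx": 0.1,"dy": 2,"dz": 0,"twist": 0,"claw": 120},
    {"dx": 0.1,"dy": 3,"dz": 0,"twist": 0,"claw": 120},
    {"dx": 0.1,"dy": 3,"dz": 0,"twist": 0,"claw": 120},
    {"dx": 0,"dy": 0,"dz": 4,"twist": 0,"claw": 255},
    {"dx": 0,"dy": 0,"dz": 4,"twist": 0,"claw": 255},
    {"dx": 0,"dy": 0,"dz": 4,"twist": 0,"claw": 255},
    {"dx": 0,"dy": 0,"dz": 4,"twist": 0,"claw": 255},
    {"dx": 0,"dy": 0,"dz": 4,"twist": 0,"claw": 255},
    {"dx": 0,"dy": 0,"dz": 0,"twist": 0,"claw": 255},
  ],
)

```text
t: 5.1
eef_pos: [0.4283, -0.1317, 0.2385]
ee_rot: [[0.123, 0.992, 0.01], [0.992, -0.123, -0.004], [-0.003, 0.01, -1.0]]
force: [0.1, 0.4, 0.8]
opening: 0.001
grip_force: 0.0
```

```bash
python3 - <<'E'
from h import *
grab('wrist','w3.png')
a=sensors.state();print(a['t'],a['eef_pos'],a['force'],a['opening'])
E
```

```text
5.15 [ 0.42743121 -0.13136604  0.23516439] [-0.11776059  0.0542675   0.68863777] 0.0008286752214029685
```

View pics/w3.png

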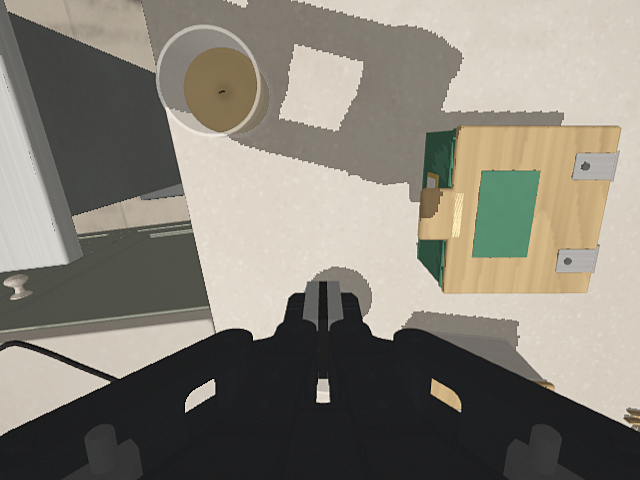

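The gripper is shut and clear. The tab's front edge is unobstructed, but the fingers hide the moved candle, leaving only its shadow at (340,290). I'll turn the gripper in front of the tab and check the candle with the fixed cameras.

Call:
play_rows(
  series=[
    {"dx": 0.4,"dy": 0.1,"dz": 0,"twist": 8.2,"claw": 255},
    {"dx": 0.4,"dy": 0.1,"dz": 0,"twist": 8.2,"claw": 255},
    {"dx": 0.4,"dy": 0.1,"dz": 0,"twist": 8.2,"claw": 255},
    {"dx": 0.4,"dy": 0.1,"dz": 0,"twist": 8.2,"claw": 255},
    {"dx": 0.4,"dy": 0.1,"dz": 0,"twist": 8.2,"claw": 255},
    {"dx": 0.4,"dy": 0,"dz": 0,"twist": 8.2,"claw": 255},
    {"dx": 0.4,"dy": 0,"dz": 0,"twist": 8.2,"claw": 255},
    {"dx": 0.4,"dy": 0,"dz": 0,"twist": 8.2,"claw": 255},
    {"dx": 0.4,"dy": 0,"dz": 0,"twist": 8.2,"claw": 255},
    {"dx": 0.4,"dy": 0,"dz": 0,"twist": 8.2,"claw": 255},
    {"dx": 0,"dy": 0,"dz": 0,"twist": 8.2,"claw": 255},
    {"dx": 0,"dy": 0,"dz": 0,"twist": 0,"claw": 255},
  ],
)

```text
t: 6.35
eef_pos: [0.466, -0.1258, 0.2306]
ee_rot: [[-0.993, 0.118, -0.003], [0.118, 0.993, 0.001], [0.003, 0.001, -1.0]]
force: [-0.3, 0.3, -0.1]
opening: 0.001
grip_force: 0.0
```

```bash
python3 - <<'E'
from h import *
grab('wrist','w4.png');grab('scene','s2.png');grab('side','d2.png')
a=sensors.state();print(a['t'],a['eef_pos'],a['ee_rot'][:,0],a['force'],a['joint_positions'])
A=cv2.resize(cv2.imread('pics/s2.png')[160:310,290:440],(400,400),interpolation=cv2.INTER_CUBIC)
B=cv2.resize(cv2.imread('pics/d2.png')[195:315,310:430],(400,400),interpolation=cv2.INTER_CUBIC)
cv2.imwrite('pics/m1.png',np.hstack([A,B]))
E
```

```text
6.5 [ 0.46621606 -0.12583621  0.23149138] [-0.99243126  0.12279401  0.00135185] [-0.82720935 -0.77482295 -0.36585738] [-1.94873737e+01 -3.67964384e+00  8.77854555e+01  3.33988414e-04
  9.59735774e+01 -1.02433941e+02]
```

View pics/m1.png

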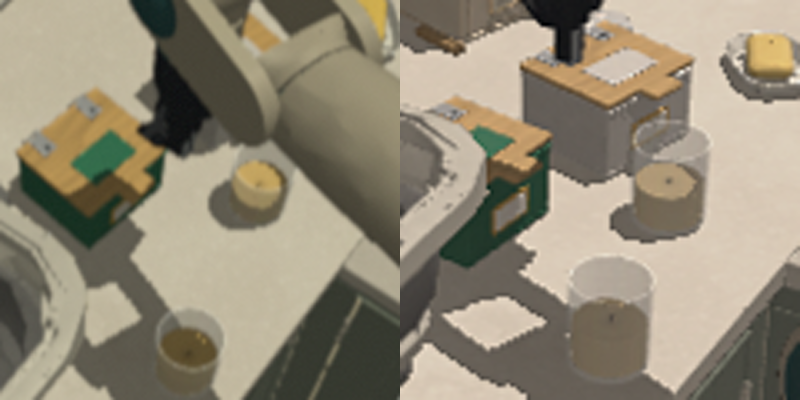

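The candle stands upright in both views. In the mosaic it is at (258,185) on the left (scene) and (670,180) on the right (side), and it has moved clear to the right. I'll check its offset and lower the fingers.

```bash
python3 - <<'E'
from h import *
ax=np.array([.993,-.118]);ay=np.array([.118,.993]);lip=np.array([.509,-.131])
for p,z in(((257,188),.05),((265,172),.09)):
    w=px2w('s2.png',290+p[0]*.375,160+p[1]*.375,z)[:2];print(w,(w-lip)@ax,(w-lip)@ay)
E
```

```text
[ 0.41858615 -0.24081894] -0.07682231700156326 -0.11971904374016647
[ 0.41411635 -0.24087227] -0.08125453332322996 -0.12029943286844948
```

Call:
play_rows(
  series=[
    {"dx": 0,"dy": 0,"dz": -4,"twist": 0,"claw": 255},
    {"dx": 0,"dy": 0,"dz": -4,"twist": 0,"claw": 255},
    {"dx": 0,"dy": 0,"dz": -4,"twist": 0,"claw": 255},
    {"dx": 0,"dy": 0,"dz": -3,"twist": 0,"claw": 255},
    {"dx": 0,"dy": 0,"dz": -2,"twist": 0,"claw": 255},
    {"dx": 0,"dy": 0,"dz": 0,"twist": 0,"claw": 255},
    {"dx": 0,"dy": 0,"dz": 0,"twist": 0,"claw": 255},
  ],
)

```text
t: 7.2
eef_pos: [0.4667, -0.126, 0.0628]
ee_rot: [[-0.993, 0.121, 0.0], [0.121, 0.993, 0.0], [-0.0, 0.0, -1.0]]
force: [0.3, -0.0, 0.6]
opening: -0.002
grip_force: 0.0
```

Call:
play_rows(
  series=[
    {"dx": 0.7,"dy": -0.1,"dz": 0,"twist": 0,"claw": 255},
    {"dx": 0.7,"dy": -0.1,"dz": 0,"twist": 0,"claw": 255},
    {"dx": 0.5,"dy": 0,"dz": 0,"twist": 0,"claw": 255},
    {"dx": 0.3,"dy": 0,"dz": 0,"twist": 0,"claw": 255},
    {"dx": 0.2,"dy": 0,"dz": 0,"twist": 0,"claw": 255},
    {"dx": 0,"dy": 0,"dz": 0,"twist": 0,"claw": 255},
  ],
)

```text
t: 7.8
eef_pos: [0.4907, -0.1278, 0.0623]
ee_rot: [[-0.993, 0.119, -0.0], [0.119, 0.993, 0.0], [0.0, 0.0, -1.0]]
force: [-0.2, -0.2, 0.4]
opening: 0.0
grip_force: 0.0
```

Call:
play_rows(
  series=[
    {"dx": 0.2,"dy": 0,"dz": 0,"twist": 0,"claw": 255},
    {"dx": 0.2,"dy": 0,"dz": 0,"twist": 0,"claw": 255},
    {"dx": 0,"dy": 0,"dz": 0,"twist": 0,"claw": 255},
  ],
)

```text
t: 8.1
eef_pos: [0.4947, -0.1279, 0.0624]
ee_rot: [[-0.993, 0.119, 0.0], [0.119, 0.993, 0.0], [-0.0, 0.0, -1.0]]
force: [0.1, -0.2, -0.4]
opening: 0.001
grip_force: 0.0
```

Call:
play_rows(
  series=[
    {"dx": 0.15,"dy": 0,"dz": 0,"twist": 0,"claw": 255},
    {"dx": 0,"dy": 0,"dz": 0,"twist": 0,"claw": 255},
  ],
)

```text
t: 8.3
eef_pos: [0.4962, -0.1279, 0.0623]
ee_rot: [[-0.993, 0.119, 0.0], [0.119, 0.993, 0.0], [-0.0, 0.0, -1.0]]
force: [1.1, -0.3, 0.3]
opening: 0.002
grip_force: 0.0
```

Call:
play_rows(
  series=[
    {"dx": 0.1,"dy": 0,"dz": 0,"twist": 0,"claw": 255},
    {"dx": 0,"dy": 0,"dz": 0,"twist": 0,"claw": 255},
  ],
)

```text
t: 8.5
eef_pos: [0.4968, -0.1279, 0.0622]
ee_rot: [[-0.993, 0.119, -0.001], [0.119, 0.993, 0.0], [0.001, 0.0, -1.0]]
force: [-1.5, -0.1, 1.0]
opening: -0.005
grip_force: 1.1
```

Call:
play_rows(
  series=[
    {"dx": 0.1,"dy": 0,"dz": 0,"twist": 0,"claw": 255},
    {"dx": 0,"dy": 0,"dz": 0,"twist": 0,"claw": 255},
  ],
)

```text
t: 8.7
eef_pos: [0.4968, -0.1278, 0.0621]
ee_rot: [[-0.993, 0.119, -0.004], [0.119, 0.993, 0.0], [0.004, 0.0, -1.0]]
force: [-9.4, 0.7, 4.4]
opening: 0.001
grip_force: 4.4
```

Call:
play_rows(
  series=[
    {"dx": 0.1,"dy": 0,"dz": 0,"twist": 0,"claw": 255},
    {"dx": 0,"dy": 0,"dz": 0,"twist": 0,"claw": 255},
  ],
)

```text
t: 8.9
eef_pos: [0.4969, -0.1278, 0.0621]
ee_rot: [[-0.993, 0.119, -0.006], [0.119, 0.993, 0.001], [0.006, -0.0, -1.0]]
force: [-14.3, 0.4, 7.6]
opening: 0.002
grip_force: 7.3
```

About 7 N/mm. Now I'll lift by friction along the hinge arc.

Call:
play_rows(
  series=[
    {"dx": 0,"dy": 0,"dz": 0.3,"twist": 0,"claw": 255},
    {"dx": 0.02,"dy": 0,"dz": 0.4,"twist": 0,"claw": 255},
    {"dx": 0.03,"dy": 0,"dz": 0.4,"twist": 0,"claw": 255},
    {"dx": 0,"dy": 0,"dz": 0,"twist": 0,"claw": 255},
  ],
)

```text
t: 9.3
eef_pos: [0.4974, -0.1279, 0.0724]
ee_rot: [[-0.993, 0.12, -0.006], [0.12, 0.993, 0.001], [0.006, -0.0, -1.0]]
force: [-11.0, -1.2, 0.0]
opening: 0.002
grip_force: 5.1
```

```bash
python3 - <<'E'
from h import *
grab('wrist','w5.png');grab('side','d3.png');grab('scene','s3.png')
a=sensors.state();print(a['t'],a['eef_pos'],a['force'])
B=cv2.resize(cv2.imread('pics/d3.png')[195:315,310:430],(400,400),interpolation=cv2.INTER_CUBIC)
A=cv2.resize(cv2.imread('pics/w5.png'),(400,400))
cv2.imwrite('pics/m2.png',np.hstack([A,B]))
E
```

```text
9.45 [ 0.4973286  -0.12786793  0.07200845] [-10.56959832  -1.72181502   0.51426321]
```

View pics/m2.png

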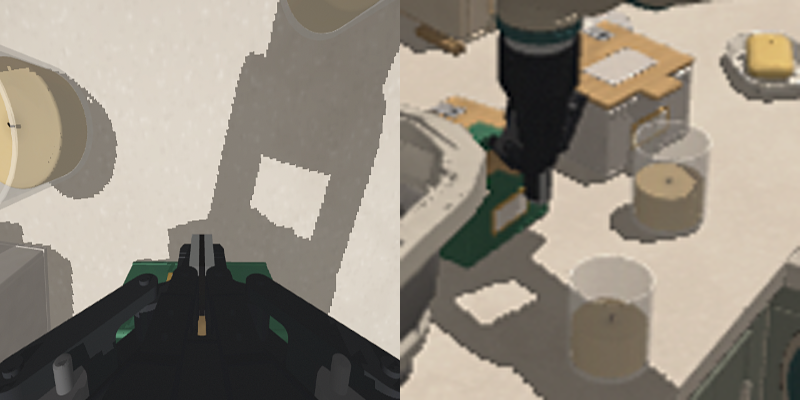

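The wrist half shows the shut fingers at the tab, (200,245). The side half shows the gripper in front of the green caddy, and both candles are upright. Pressure holds at about 11 N, so I'll follow the arc: x should only advance if the lid is coming along.

Call:
play_rows(
  series=[
    {"dx": 0.05,"dy": 0,"dz": 0.45,"twist": 0,"claw": 255},
    {"dx": 0.05,"dy": 0,"dz": 0.45,"twist": 0,"claw": 255},
    {"dx": 0.08,"dy": 0,"dz": 0.5,"twist": 0,"claw": 255},
    {"dx": 0.1,"dy": 0,"dz": 0.5,"twist": 0,"claw": 255},
    {"dx": 0.11,"dy": 0,"dz": 0.5,"twist": 0,"claw": 255},
    {"dx": 0.13,"dy": -0.05,"dz": 0.5,"twist": 0,"claw": 255},
    {"dx": 0,"dy": 0,"dz": 0,"twist": 0,"claw": 255},
  ],
)

```text
t: 10.15
eef_pos: [0.5029, -0.1285, 0.1022]
ee_rot: [[-0.993, 0.12, -0.006], [0.12, 0.993, 0.0], [0.006, -0.0, -1.0]]
force: [-12.7, -0.2, 4.4]
opening: 0.003
grip_force: 6.2
```

The lid follows (x moved 6 mm, arc predicts 5.5). Continuing.

Call:
play_rows(
  series=[
    {"dx": 0.29,"dy": -0.04,"dz": 0.9,"twist": 0,"claw": 255},
    {"dx": 0.37,"dy": -0.04,"dz": 0.95,"twist": 0,"claw": 255},
    {"dx": 0.45,"dy": -0.05,"dz": 0.93,"twist": 0,"claw": 255},
    {"dx": 0.51,"dy": -0.06,"dz": 0.9,"twist": 0,"claw": 255},
    {"dx": 0.57,"dy": -0.07,"dz": 0.86,"twist": 0,"claw": 255},
    {"dx": 0,"dy": 0,"dz": 0,"twist": 0,"claw": 255},
  ],
)

```text
t: 10.75
eef_pos: [0.5267, -0.1315, 0.1498]
ee_rot: [[-0.993, 0.12, 0.0], [0.12, 0.993, -0.001], [-0.0, -0.001, -1.0]]
force: [-10.5, -0.0, 7.1]
opening: 0.005
grip_force: 5.3
```

```bash
python3 - <<'E'
from h import *
grab('scene','s4.png')
a=sensors.state();print(a['t'],a['eef_pos'],a['force'])
# where is the green patch: shut vs now
for n in('s1.png','s2.png','s4.png'):
    im=cv2.imread('pics/'+n)[170:260,280:365].astype(int)
    m=(im[...,1]>im[...,2]+35)&(im[...,1]>70)
    v,u=np.nonzero(m);print(n,m.sum(),u.mean()+280,v.mean()+170)
# predicted patch pos
ax=np.array([.993,-.118,0]);hg=np.array([.509,-.131,.085])+.147*ax
for th in(0,.3,.6):
    print(th,w2px('s1.png',hg+.063*(-ax*np.cos(th)+[0,0,np.sin(th)])))
E
```

```text
10.8 [ 0.52623503 -0.13147757  0.14921006] [-11.35476983  -0.2845604    7.04921317]
s1.png 256 321.37890625 213.1484375
s2.png 242 320.8719008264463 212.2603305785124
s4.png 111 316.3333333333333 206.96396396396398
0 [324.41667959 216.98158743]
0.3 [323.87196276 213.16224903]
0.6 [322.06631276 208.54958813]
```

The patch shift and forces fit a lid raised about 36°. Continuing round the arc.

Call:
play_rows(
  series=[
    {"dx": 0.6,"dy": -0.07,"dz": 0.8,"twist": 0,"claw": 255},
    {"dx": 0.68,"dy": -0.08,"dz": 0.75,"twist": 0,"claw": 255},
    {"dx": 0.73,"dy": -0.09,"dz": 0.7,"twist": 0,"claw": 255},
    {"dx": 0.78,"dy": -0.09,"dz": 0.65,"twist": 0,"claw": 255},
    {"dx": 0,"dy": 0,"dz": 0,"twist": 0,"claw": 255},
  ],
)

```text
t: 11.3
eef_pos: [0.5555, -0.1345, 0.1777]
ee_rot: [[-0.993, 0.119, 0.002], [0.119, 0.993, -0.0], [-0.002, -0.0, -1.0]]
force: [-0.7, 1.0, 0.3]
opening: 0.001
grip_force: 0.4
```

Call:
play_rows(
  series=[
    {"dx": 0.83,"dy": -0.1,"dz": 0.6,"twist": 0,"claw": 255},
    {"dx": 0.87,"dy": -0.1,"dz": 0.53,"twist": 0,"claw": 255},
    {"dx": 0.91,"dy": -0.11,"dz": 0.46,"twist": 0,"claw": 255},
    {"dx": 0,"dy": 0,"dz": 0,"twist": 0,"claw": 255},
  ],
)

```text
t: 11.7
eef_pos: [0.5811, -0.1374, 0.1926]
ee_rot: [[-0.993, 0.119, 0.001], [0.119, 0.993, 0.0], [-0.001, 0.0, -1.0]]
force: [-0.4, 0.2, -0.3]
opening: 0.001
grip_force: 0.1
```

Call:
play_rows(
  series=[
    {"dx": 0.9,"dy": -0.11,"dz": 0.2,"twist": 0,"claw": 255},
    {"dx": 0.9,"dy": -0.11,"dz": 0.2,"twist": 0,"claw": 255},
    {"dx": 0.9,"dy": -0.11,"dz": 0.2,"twist": 0,"claw": 255},
    {"dx": 0.9,"dy": -0.11,"dz": 0.2,"twist": 0,"claw": 255},
    {"dx": 0.8,"dy": -0.1,"dz": 0,"twist": 0,"claw": 255},
    {"dx": 0.8,"dy": -0.1,"dz": 0,"twist": 0,"claw": 255},
    {"dx": 0.8,"dy": -0.1,"dz": 0,"twist": 0,"claw": 255},
    {"dx": 0.8,"dy": -0.1,"dz": 0,"twist": 0,"claw": 255},
    {"dx": 0.7,"dy": -0.1,"dz": 0,"twist": 0,"claw": 255},
    {"dx": 0.5,"dy": 0,"dz": 0,"twist": 0,"claw": 255},
    {"dx": 0,"dy": 0,"dz": 0,"twist": 0,"claw": 255},
    {"dx": 0,"dy": 0,"dz": 0,"twist": 0,"claw": 255},
  ],
)

```text
t: 12.9
eef_pos: [0.6605, -0.1468, 0.2003]
ee_rot: [[-0.993, 0.119, -0.0], [0.119, 0.993, 0.0], [0.0, 0.0, -1.0]]
force: [-0.5, -0.4, 0.3]
opening: 0.004
grip_force: 0.0
```

Call:
play_rows(
  series=[
    {"dx": -2,"dy": 0.2,"dz": 0,"twist": 0,"claw": 255},
    {"dx": -3,"dy": 0.3,"dz": 0,"twist": 0,"claw": 255},
    {"dx": -3,"dy": 0.3,"dz": 0,"twist": 0,"claw": 255},
    {"dx": -3,"dy": 0.3,"dz": 0,"twist": 0,"claw": 255},
    {"dx": -3,"dy": 0.3,"dz": 1,"twist": 0,"claw": 255},
    {"dx": -3,"dy": -1,"dz": 1,"twist": 0,"claw": 255},
    {"dx": -2,"dy": -3,"dz": 0,"twist": 0,"claw": 255},
    {"dx": -1,"dy": -4,"dz": 0,"twist": 0,"claw": 255},
    {"dx": 0,"dy": -4,"dz": 0,"twist": 0,"claw": 255},
    {"dx": 0,"dy": -4,"dz": 0,"twist": 0,"claw": 255},
    {"dx": 0,"dy": 0,"dz": 0,"twist": 0,"claw": 255},
    {"dx": 0,"dy": 0,"dz": 0,"twist": 0,"claw": 255},
  ],
)

```text
t: 14.1
eef_pos: [0.4603, -0.2931, 0.2204]
ee_rot: [[-0.993, 0.121, -0.0], [0.121, 0.993, 0.001], [0.0, 0.001, -1.0]]
force: [0.3, -0.3, 0.4]
opening: 0.008
grip_force: 0.0
```

```bash
python3 - <<'E'
from h import *
grab('side','d5.png');grab('scene','s5.png')
a=sensors.state();print(a['t'],a['eef_pos'],a['force'])
A=cv2.resize(cv2.imread('pics/s5.png')[160:310,290:440],(400,400),interpolation=cv2.INTER_CUBIC)
B=cv2.resize(cv2.imread('pics/d5.png')[185:315,305:435],(400,400),interpolation=cv2.INTER_CUBIC)
cv2.imwrite('pics/m3.png',np.hstack([A,B]))
E
```

```text
14.2 [ 0.46072474 -0.2918981   0.22074203] [-0.3553837   0.78508787  0.21166448]
```

View pics/m3.png

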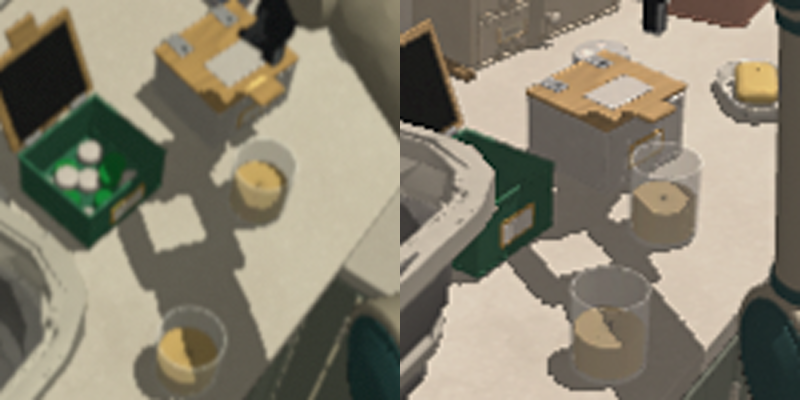

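The green lid stands open, leaning back at (45,75) in the mosaic, with the tablets visible at (85,165). The white caddy is shut at (220,50). The candle is upright and to the side at (262,180), and the gripper is clear.

```bash
python3 -c "
from rig import env
print(env.hand_in())"
```

```text
the job is handed in; nothing more can be done
None
```

I slid the candle upright to the right until it cleared the green caddy, then pushed the green lid open; it leans back and stays open. The white caddy is still shut, nothing else was touched, and the job is handed in.

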